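# Slide a draining tray across to the rack

### The arm

A 7-joint arm with a two-finger parallel gripper is mounted at the origin on the work surface. World frame = base frame: x ahead of the robot, y to its left, z up, the work surface at z = 0. Lengths are in mm, angles in rad, forces in N, time in s.
With the tool pointing down it reaches from about 400 to 875 mm from the base axis. Payload 4.4 kg.
Tool frame: the origin (TCP) lies midway between the tips of the shut fingers; the grasp point (between the pads) lies 19 mm behind it; z points along the fingers, y is the line along which they close (so a half turn about z gives the same grasp; the last joint's range is limited). The gripper opens to 85 mm and grips with 20 to 120 N. Pads are 22 mm wide; open, the fingers measure 114 mm over their backs; the gripper's body (76 mm by 85 mm) begins 54 mm behind the grasp point. The pads swing forward as they close: fully open they stand 13 mm farther back than shut.
Start: joints at [-0.066, 0.628, 0.038, 1.517, -0.027, 0.996, -0.02], TCP at [650.014, 0.027, 231.313] pointing down, gripper open.
Joint ranges: [-3.06, 3.06], [-0.37, 2.12], [-1.25, 1.32], [0.18, 2.47], [-1.1, 4.24], [0.23, 1.98], [-2.94, 2.94]. Speed limits (rad/s): [2.57, 2.57, 3.14, 3.14, 3.14, 3.14, 3.14].

### API

Orientations are given as [roll, pitch, yaw] about the fixed x, y, z axes, in that order (R = Rz(yaw) Ry(pitch) Rx(roll)).
In Python, from cell import telemetry, eyes, ctrl, finder gives the robot as it stands.
- The arm moves only by the tool move_arm, never from a script. Its argument "steps" is a list of rows, each a list of 7 numbers: the turn, a rotation vector about the world's x, y, z in degrees, then the shift along the world's x, y, z in m, then the finger opening in m, from 0 to 0.0854. A call has 1 to 5 rows; each row shifts and turns the commanded pose from where the row before left it; what a row does not reach is not made up. A row lasts 1/10 s, in which the tool goes at most 50 mm and 8.59 degrees, less where a joint would pass 70% of its speed; a pose out of reach is approached as far as the arm can. A call with a gripper value outside its range is refused whole. The fingers move at their own pace and stop on an object; the grip force is fixed at half the most. Time passes only in rows, so rows that do not move let the fingers close. It gives the time, the measured TCP pose, the force, the opening and the grip force at its end, in the units of the state.
- telemetry.read_state(): the state, without advancing time (a new reading comes with each control period).
- eyes.get_image(name): name is "scene" or "side" or "wrist"; returns (picture, depth): 420x560x3 uint8, blue, green, red; 420x560 float32, mm along the optical axis (not along the pixel's ray), 0 where there is no reading.
- eyes.calibration(name): a dict with "fx", "fy", "cx", "cy" (pixels), "position" and "attitude" of the camera in the world. Camera axes: x right, y down, z forward; pixel columns grow to the right and rows downward; lengths in mm; the calibration is good to about 2 mm. A picture is of the moment at which its call begins: read the wrist's pose just before it. calibration takes no time and is no camera call; for the wrist camera it gives the pose at the moment of the call.
- ctrl.finish_job(): hands the job in; it is judged then, once.
Trained networks look in the newest picture that a camera, given by its name, has taken for a name from the list of things; names that differ only in an ending like _2 or _b are one class to them, and where a whole thing is asked for, a point or a joint stands for the part that bears it (a point fixed in the world has none). Each returns a list of dicts, best first, with "confidence" (0 to 1); they miss things now and then, are a little off and sometimes report something else, mostly with a low value. They report only what shows in the picture. A call takes as long as a camera call. They do not tell look-alikes from the thing itself.
- finder.boxes_of(camera, name): "location" ([x, y, z] in mm, in the coordinates of the camera as it stood for that picture, good to about 4 mm: the middle of the surface that is visible of it).
- finder.cut_out(camera, name): "mask" (420x560 bool, what is visible of it).
- finder.pinpoint(camera, name): "location" ([x, y, z] in mm, in the coordinates of the camera as it stood for that picture, good to about 4 mm: a listed point, or the origin of a listed thing).
The state is a dict: "clock": time; "qpos": joint angles; "qd": joint speeds; "tau": joint torques, N m; "eef_pos": TCP position; "tool_rot": TCP orientation; "force": force on the tool from outside, world axes, zero at the start; "torque": the same for the moment, N m; "width": finger opening in mm; "gripper_force": force on a finger pad.
Only numpy, scipy, OpenCV 4.12 (cv2) and the standard library are available. Lean on these libraries where they do the work, as an engineer would, in place of code of your own. Each camera call takes 0.05 s, during which the arm holds its last target. There are 200 camera calls.

### The job

Push the loaded cheese tray from the draining stand across the open gap onto the wire rack and on until its nose comes up against the rack's stop plate, and leave it there. Hold its rear ledge down while the nose hangs over the gap so that it never dips, push slowly and gently, do not touch the cheese or shift it on the tray, and meet the stop lightly. Leave the things standing beside the stand and the gap where they are.

Things in the scene. Friction and masses are not known exactly. Their poses are not given: they have to be found in the camera images.
- stand: Fixed stainless draining stand on four legs. Origin: on the table top, under the middle of its gap-side edge; z up, +y points level across the gap to the rack. Deck 160 wide (x) by 320 long (from y = -320 to 0), its top 70 above the origin. A guide strip on each long side rises 14 above the deck; 138 clear between the strips.
- rack: Fixed low wire rack in line with the stand (within 2 mm, 0.01 rad). Origin: on the table top under the middle of its entry edge, 128 to 140 from the stand's edge: this is the gap. +y points into the rack. Flat deck 160 wide, y = 0 to 360, top 68 above the origin, 2 lower than the stand's. Side guides 14 high, 138 apart (136 at the throat of the flared entry). A ramp slopes 28 out from the entry edge, down to 9 below the deck.
- stop: Adjustable stop on the rack: an upright dark plate across it (90 wide, to 38 above the deck, black knob behind) faced with a rubber buffer that gives 0.4 mm per N. Origin: on the deck's top, mid-width, 264 from the entry edge; +y into the rack. The buffer's face is set 0 to 40 beyond the origin along +y; the setting is not measured: feel or see it. Over 20 N on it is too hard.
- tray: Loose grey plastic tray, 130 wide (x), 250 long (y), 0.28 kg. Origin: under its middle; +y to its nose, which starts 5 to 45 short of the stand's gap-side edge. Rear 50 (y -125 to -75): flat ledge, its black rubber top 12 above the underside. At y = -75 a vertical riser, full width, goes up to the solid bed, top 32 above the underside, running on to the nose. Over 35 N from the fingers is too rough.
- tray_nose (a point): Middle of the tray's front face, 125 ahead of the tray's origin and 16 above its underside. With its cheese the tray balances 70 to 87 behind the nose, so unheld it tips into the gap before the nose reaches the rack.
- tray_ledge (a point): Middle of the rear ledge's rubber top, 100 behind the tray's origin; it gives 0.25 mm per N, up to 5 mm. Fingertips here can press down and, against the riser 25 ahead, push forward. 10 to 14 N down holds the nose up; with the nose over the rack no press is needed, and once the tail has left the stand over 2 N down here may tip the tray backwards.
- cheese: Loose cream-coloured cheese wheel, 120 across, 55 high, 0.52 to 0.72 kg, on the tray's bed about 62 ahead of the tray's origin. Origin: centre of its underside.
- mould_a: Bystander: white plastic ring mould, 84 across, 85 high, standing beside the gap. Origin: centre of its underside.
- beaker: Bystander: steel cup, 72 across, 90 high, beside the stand. Origin: centre of its underside.
- small_cheese: Bystander: small cheese, 68 across, 30 high, on the table on the robot's side of the gap. Origin: centre of its underside.
Not all that is in view belongs to the job. Leave any brown or orange look-alike of the cheese alone.

How it is judged (in metres and radians):
On the way, in this order (a step that is already met when the one before it is completed fails the run):
1. the tray bridges the gap: its nose is over the rack, held level (y of tray_nose in the frame of rack above 0.005 m and angle between tray's own z axis and vertical below 0.05 rad), for 0.05 s.
2. the tray has been pushed up against the stop (contact force between tray and stop above 1 N), for 0.05 s.
At the end, for the whole second after the job is handed in: The tray, having been pushed up against the stop plate, lies flat and at rest on the rack's deck (tilt under 0.02 rad), its nose in the stop's range of settings (3 mm short of it to 43 mm into it) and between the guides, the cheese still flat on it, and the tray released (y of tray_nose in the frame of stop between -0.003 and 0.043 m and x of tray_nose in the frame of stop between -0.008 and 0.008 m and z of tray in the frame of rack between 0.064 and 0.072 m and angle between tray's own z axis and vertical below 0.02 rad and linear speed of tray below 0.01 m/s and z of cheese in the frame of tray between 0.028 and 0.038 m); the robot touches nothing.
It fails at once if the tray sags into the gap or tips: tilt over 0.06 rad (angle between tray's own z axis and vertical above 0.06 rad).
It fails at once if the tray is handled roughly: the fingers press or push it with more than 35 N, or it goes faster than 0.3 m/s (contact force between the fingers and tray above 35 N or linear speed of tray above 0.3 m/s).
It fails at once if the tray is pushed against the stop with more than 20 N (contact force between tray and stop above 20 N).
It fails at once if the robot touches the cheese, or the cheese shifts along or across the tray by more than about 15 mm (contact force between any of the fingers, the arm and cheese above 0.5 N or y of cheese in the frame of tray above 0.079 m or y of cheese in the frame of tray below 0.045 m or x of cheese in the frame of tray above 0.018 m or x of cheese in the frame of tray below -0.018 m).
It fails at once if a bystander is moved more than 20 mm (distance of any of mould_a, beaker, small_cheese from where it was at the start of the episode above 0.02 m).
It also fails if it takes over 69 s, if anything falls off the work surface, if the arm or the gripper's body presses on something with over 40 N, if the wrist force passes 120 N, or if a joint passes its speed limit or range.

## Working session

There is one attempt and no reset: what is moved stays moved. The work goes in short steps, Python scripts to look and compute and a tool call to move; the robot and the scene stay as the last step left them, time stands still between calls to the robot, and variables do not carry over. Pictures are saved under pics/ and viewed, at most 10 in all, crops included, and the job is handed in when it is done.

Besides the shell and the picture viewer there is one more tool, called after "Call:" in YAML: its name, and indented under it one key for each argument. move_arm: Moves the arm, as the interface text tells. Its arguments: {"type":"object","properties":{"steps":{"type":"array"}},"required":["steps"]}

```bash
mkdir -p pics; cat > h.py <<'E'
import numpy as np, cv2
from cell import telemetry, eyes, ctrl, finder
from scipy.spatial.transform import Rotation as R
def T(cam):
    c=eyes.calibration(cam); a=np.array(c["attitude"],float)
    M=a if a.shape==(3,3) else R.from_euler('xyz',a).as_matrix()
    return c,M,np.array(c["position"],float)
def w(cam,p):
    c,M,t=T(cam); return M@np.array(p)+t
def cloud(cam,d):
    c,M,t=T(cam); v,u=np.mgrid[:420,:560]
    P=np.stack([(u-c["cx"])/c["fx"]*d,(v-c["cy"])/c["fy"]*d,d],-1)
    return P@M.T+t
E
python3 - <<'E'
from h import *
for cam in ["scene","side"]:
    im,d=eyes.get_image(cam); cv2.imwrite(f"pics/{cam}0.png",im); np.save(f"{cam}0.npy",d)
    print(cam,eyes.calibration(cam))
    for n in ["tray","tray_nose","tray_ledge","stand","rack","stop","cheese","mould_a","beaker","small_cheese"]:
        for r in finder.pinpoint(cam,n)[:2]: print(n,round(r["confidence"],2),np.round(w(cam,r["location"])))
print(telemetry.read_state())
E
```

```text
scene {'fx': 535.6314683761501, 'fy': 535.6314683761501, 'cx': 289.20753513028075, 'cy': 202.05366739398968, 'position': array([1531.70485475, -343.85940835,  906.13617204]), 'attitude': array([-2.21330846, -0.01030756,  1.12805605])}
tray_nose 0.76 [534.   8.  88.]
tray_nose 0.22 [676.  71.   2.]
tray_ledge 0.7 [ 531. -221.   83.]
stand 0.97 [535.  26.   1.]
stand 0.34 [411.  81.   1.]
rack 0.81 [537. 162.   1.]
stop 0.8 [544. 424.  71.]
cheese 0.93 [ 281. -233.    0.]
cheese 0.86 [534. -60. 108.]
mould_a 0.81 [675.  72.   1.]
beaker 0.57 [679. -99.   2.]
small_cheese 0.61 [413.  82.   1.]
side {'fx': 461.42493969791, 'fy': 461.42493969791, 'cx': 276.3183057789137, 'cy': 203.26393197045334, 'position': array([ 198.1759041 , 1219.39082987,  878.33869641]), 'attitude': array([-2.16899787e+00, -1.09311943e-03, -2.85106509e+00])}
tray 0.63 [528.   1.  87.]
tray 0.6 [ 532. -118.   69.]
tray_nose 0.62 [527.   4.  84.]
tray_ledge 0.96 [ 529. -220.   81.]
rack 0.58 [535. 158.   3.]
rack 0.29 [ 674. -102.    1.]
stop 0.78 [544. 423.  67.]
stop 0.46 [409.  83.  -3.]
cheese 0.92 [ 281. -233.  
[... 159 characters left out ...]
 81.   0.]
{'clock': 1.1, 'qpos': array([-0.06580485,  0.62839735,  0.03852127,  1.51739495, -0.02698723,
        0.99629347, -0.02002686]), 'qd': array([-0.00143059,  0.00232296, -0.00042444, -0.00080901, -0.0011622 ,
        0.00022448,  0.00088836]), 'tau': array([ 2.65763983e-04, -5.63288105e+01,  1.22609619e+00, -1.93786418e+01,
        1.09114681e-02,  1.69835464e-03,  2.45223916e-06]), 'eef_pos': array([6.50019416e+02, 1.42599049e-02, 2.31317152e+02]), 'tool_rot': array([ 3.14156721e+00, -1.38229204e-05,  1.57073915e+00]), 'force': array([ 0.74620249, -0.05331894,  0.51527584]), 'torque': array([ 0.04978091, -0.01823262,  0.00139354]), 'gripper_force': 0.0, 'width': 85.27642192565837}
```

View images.

View pics/scene0.png

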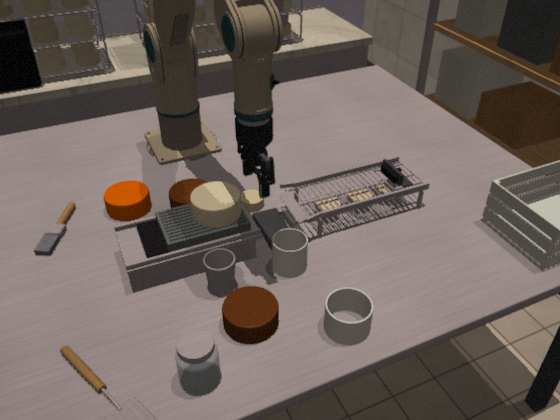

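View pics/side0.png

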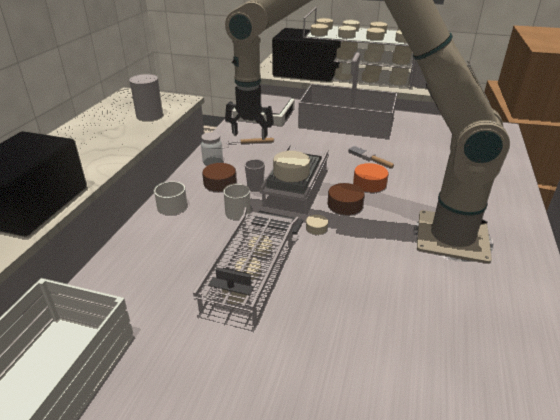

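Call:
move_arm:
  steps:
    - [0,0,0,-0.024,-0.045,0,0.07]
    - [0,0,0,-0.024,-0.045,0,0.07]
    - [0,0,0,-0.024,-0.045,0,0.07]
    - [0,0,0,-0.024,-0.045,0,0.07]
    - [0,0,-1.2,-0.023,-0.045,0,0.07]

```text
clock: 1.6
eef_pos: [532.1, -222.5, 231.6]
tool_rot: [3.141, 0.0, 1.55]
force: [-0.2, 0.3, 0.1]
width: 70.0
gripper_force: 0.0
```

```bash
python3 - <<'E'
from h import *
s=telemetry.read_state();print(s["eef_pos"],s["tool_rot"],s["force"])
im,d=eyes.get_image("wrist"); cv2.imwrite("pics/w1.png",im)
for n in ["tray_ledge","tray","stand","cheese"]:
    for r in finder.pinpoint("wrist",n)[:2]: print(n,round(r["confidence"],2),np.round(w("wrist",r["location"])))
P=cloud("wrist",d)
np.save("w1.npy",P)
# edges of ledge, strips and axis from scene/side depth clouds
for cam in ["scene","side"]:
    P=cloud(cam,np.load(f"{cam}0.npy")).reshape(-1,3)
    m=(abs(P[:,2]-84)<5)&(abs(P[:,0]-537)>66)&(abs(P[:,0]-537)<90)
    for nm,lo,hi in [("stand",-290,15),("rack",190,500)]:
        for sg in (-1,1):
            q=P[m&(P[:,1]>lo)&(P[:,1]<hi)&(sg*(P[:,0]-537)>0)]
            if len(q)>20: f=np.polyfit(q[:,1],q[:,0],1); print(cam,nm,sg,len(q),f, "x@0",np.polyval(f,0),"x@400",np.polyval(f,400))
E
```

```text
[ 532.06377285 -222.53093811  231.58020078] [3.14108558e+00 1.25519406e-04 1.54972426e+00] [-0.22057284  0.30559876  0.07530015]
tray_ledge 0.87 [ 528. -227.   83.]
tray 0.78 [ 533. -128.   73.]
cheese 0.73 [347. -69.   4.]
cheese 0.66 [ 282. -233.    2.]
scene stand -1 153 [3.57465118e-02 4.69324868e+02] x@0 469.3248681370341 x@400 483.6234728633919
scene stand 1 435 [1.75789133e-02 6.10860546e+02] x@0 610.8605461784987 x@400 617.8921114869066
scene rack -1 116 [4.93072966e-03 4.66284054e+02] x@0 466.28405425449273 x@400 468.25634611819595
scene rack 1 264 [1.15642895e-02 6.12240879e+02] x@0 612.240878743336 x@400 616.8665945546506
side stand -1 157 [2.38154694e-02 4.61366203e+02] x@0 461.366202999617 x@400 470.89239074718927
side rack -1 204 [1.44120336e-02 4.59181027e+02] x@0 459.1810268754462 x@400 464.94584031861336
side rack 1 208 [1.48617075e-02 6.04822017e+02] x@0 604.8220174646423 x@400 610.7667004630601
```

View pics/w1.png

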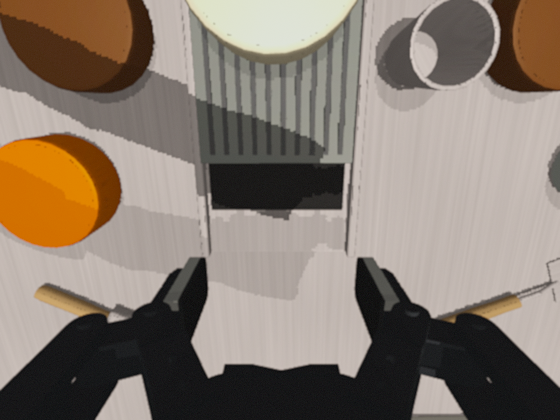

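```bash
python3 - <<'E'
from h import *
P=np.load("w1.npy").reshape(420,560,3); im=cv2.imread("pics/w1.png")
for v in (170,180,187,195,203):
    row=im[v].astype(int).sum(1); b=[u for u in range(195,365) if row[u]<130]
    print(v,b[0],b[-1],P[v,b[0]+3].round(1),P[v,b[-1]-3].round(1))
for u in (225,275,325):
    c=[(v,P[v,u,1].round(),P[v,u,2].round()) for v in range(150,256,6)]; print(u,c)
E
```

```text
170 210 342 [ 472.9 -201.4   83.2] [ 589.3 -204.2   81.1]
180 211 342 [ 473.1 -210.8   83.2] [ 589.4 -213.5   82.2]
187 211 341 [ 471.9 -218.2   80.6] [ 588.8 -220.3   81.8]
195 212 340 [ 472.8 -225.3   83.1] [ 588.  -228.    82.3]
203 213 340 [ 472.6 -233.8   81.2] [ 588.3 -236.    82. ]
225 [(150, np.float64(-180.0), np.float64(103.0)), (156, np.float64(-186.0), np.float64(101.0)), (162, np.float64(-191.0), np.float64(102.0)), (168, np.float64(-200.0), np.float64(82.0)), (174, np.float64(-206.0), np.float64(82.0)), (180, np.float64(-211.0), np.float64(82.0)), (186, np.float64(-217.0), np.float64(82.0)), (192, np.float64(-223.0), np.float64(82.0)), (198, np.float64(-229.0), np.float64(83.0)), (204, np.float64(-235.0), np.float64(82.0)), (210, np.float64(-241.0), np.float64(81.0)), (216, np.float64(-251.0), np.float64(70.0)), (222, np.float64(-257.0), np.float64(71.0)), (228, np.float64(-264.0), np.float64(71.0)), (234, np.float64(-271.0), np.float64(70.0)), (240, np.float64(-277.0), np.float64(71.0)), (246, np.float64(-284.0), np.float64(70.0)), (252, np.float64(-325.0), np.float64(
[... 941 characters left out ...]
93.0), np.float64(103.0)), (168, np.float64(-202.0), np.float64(82.0)), (174, np.float64(-207.0), np.float64(83.0)), (180, np.float64(-213.0), np.float64(81.0)), (186, np.float64(-219.0), np.float64(82.0)), (192, np.float64(-225.0), np.float64(82.0)), (198, np.float64(-231.0), np.float64(82.0)), (204, np.float64(-236.0), np.float64(84.0)), (210, np.float64(-247.0), np.float64(69.0)), (216, np.float64(-253.0), np.float64(70.0)), (222, np.float64(-260.0), np.float64(70.0)), (228, np.float64(-266.0), np.float64(72.0)), (234, np.float64(-273.0), np.float64(70.0)), (240, np.float64(-279.0), np.float64(71.0)), (246, np.float64(-286.0), np.float64(70.0)), (252, np.float64(-327.0), np.float64(1.0))]
```

```bash
python3 - <<'E'
from h import *
print(eyes.calibration("wrist")["position"]-telemetry.read_state()["eef_pos"])
E
```

```text
[  3.16002763  77.67007486 142.86937667]
```

Call:
move_arm:
  steps:
    - [0,0,0,-0.001,0.004,-0.03,0.07]
    - [0,0,0,0,0.004,-0.04,0.07]
    - [0,0,0,0,0,-0.04,0.07]
    - [0,0,0,0,0,-0.02,0.07]
    - [0,0,0,0,0,-0.006,0.07]

```text
clock: 2.35
eef_pos: [531.6, -209.9, 92.7]
tool_rot: [-3.138, -0.003, 1.553]
force: [-0.1, 0.6, 0.7]
width: 70.1
gripper_force: 0.0
```

Call:
move_arm:
  steps:
    - [0,0,0,0,0,-0.003,0.07]
    - [0,0,0,0,0,-0.003,0.07]
    - [0,0,0,0,0,-0.002,0.07]
    - [0,0,0,0,0,-0.001,0.07]
    - [0,0,0,0,0,0,0.07]

```text
clock: 2.85
eef_pos: [532.5, -213.1, 86.9]
tool_rot: [3.141, 0.0, 1.55]
force: [0.3, -0.6, -0.6]
width: 70.2
gripper_force: 0.0
```

Call:
move_arm:
  steps:
    - [0,0,0,0,0,-0.002,0.07]
    - [0,0,0,0,0,-0.002,0.07]
    - [0,0,0,0,0,-0.002,0.07]
    - [0,0,0,0,0,-0.001,0.07]
    - [0,0,0,0,0,0,0.07]

```text
clock: 3.35
eef_pos: [532.0, -212.9, 79.0]
tool_rot: [-3.141, -0.0, 1.55]
force: [-0.3, -1.1, 0.2]
width: 70.1
gripper_force: 0.0
```

Call:
move_arm:
  steps:
    - [0,0,0,0,0,-0.001,0.07]
    - [0,0,0,0,0,-0.001,0.07]
    - [0,0,0,0,0,0,0.07]

```text
clock: 3.65
eef_pos: [532.1, -212.9, 77.2]
tool_rot: [-3.141, -0.0, 1.55]
force: [-0.2, 0.7, -1.0]
width: 69.7
gripper_force: 0.0
```

Call:
move_arm:
  steps:
    - [0,0,0,0,0,-0.001,0.07]
    - [0,0,0,0,0,-0.001,0.07]
    - [0,0,0,0,0,0,0.07]

```text
clock: 3.95
eef_pos: [532.0, -212.9, 75.2]
tool_rot: [-3.141, -0.0, 1.55]
force: [0.1, -0.1, 0.1]
width: 70.2
gripper_force: 0.0
```

Call:
move_arm:
  steps:
    - [0,0,0,0,0,-0.001,0.07]
    - [0,0,0,0,0,-0.001,0.07]
    - [0,0,0,0,0,0,0.07]

```text
clock: 4.25
eef_pos: [532.3, -213.0, 73.5]
tool_rot: [3.141, 0.0, 1.55]
force: [0.7, -0.2, 3.8]
width: 70.0
gripper_force: 1.6
```

Call:
move_arm:
  steps:
    - [0,0,0,0,0.002,0,0.07]
    - [0,0,0,0,0.002,0,0.07]
    - [0,0,0,0,0.002,-0.0005,0.07]
    - [0,0,0,0,0.002,-0.001,0.07]
    - [0,0,0,0,0,0,0.07]

```text
clock: 4.75
eef_pos: [532.7, -205.6, 72.4]
tool_rot: [3.14, 0.001, 1.55]
force: [0.2, -2.8, 8.2]
width: 70.1
gripper_force: 3.7
```

Call:
move_arm:
  steps:
    - [0,0,0,0,0.003,-0.0003,0.07]
    - [0,0,0,0,0.004,-0.0003,0.07]
    - [0,0,0,0,0.005,-0.0002,0.07]
    - [0,0,0,0.0001,0.006,0,0.07]
    - [0,0,0,0.0001,0.006,0,0.07]

```text
clock: 5.25
eef_pos: [533.3, -182.4, 72.1]
tool_rot: [3.139, 0.002, 1.549]
force: [-0.3, -3.6, 8.3]
width: 70.0
gripper_force: 4.4
```

Call:
move_arm:
  steps:
    - [0,0,0,0.0001,0.006,-0.0004,0.07]
    - [0,0,0,0.0001,0.007,-0.0003,0.07]
    - [0,0,0,0.0001,0.007,-0.0002,0.07]
    - [0,0,0,0.0001,0.007,0,0.07]
    - [0,0,0,0.0001,0.007,0,0.07]

```text
clock: 5.75
eef_pos: [534.2, -148.6, 71.5]
tool_rot: [3.138, 0.003, 1.549]
force: [0.3, -5.0, 12.1]
width: 70.0
gripper_force: 5.7
```

```bash
python3 - <<'E'
from h import *
for cam in ["scene","side"]:
    im,d=eyes.get_image(cam); cv2.imwrite(f"pics/{cam}1.png",im)
    for n in ["tray_nose","tray_ledge","cheese","stop"]:
        for r in finder.pinpoint(cam,n)[:2]: print(cam,n,round(r["confidence"],2),np.round(w(cam,r["location"])))
s=telemetry.read_state();print(s["eef_pos"],s["force"],s["clock"])
a,b=cv2.imread("pics/scene1.png")[130:270,90:330],cv2.imread("pics/side1.png")[120:290,190:340]
cv2.imwrite("pics/c1.png",np.hstack([cv2.resize(x,(400,400)) for x in(a,b)]))
E
```

```text
scene tray_nose 0.85 [540.  66.  87.]
scene tray_ledge 0.79 [ 532. -165.   83.]
scene cheese 0.88 [800. -78.   7.]
scene cheese 0.66 [532.  -1. 105.]
scene stop 0.86 [541. 424.  72.]
side tray_nose 0.71 [532.  63.  83.]
side tray_ledge 0.92 [ 532. -158.   83.]
side cheese 0.94 [532.   2. 105.]
side cheese 0.86 [798. -80.  -1.]
side stop 0.93 [544. 426.  65.]
[ 534.25990003 -146.75824927   71.4434489 ] [ 0.06221446 -0.89133361 11.95048336] 6.25
```

View pics/c1.png

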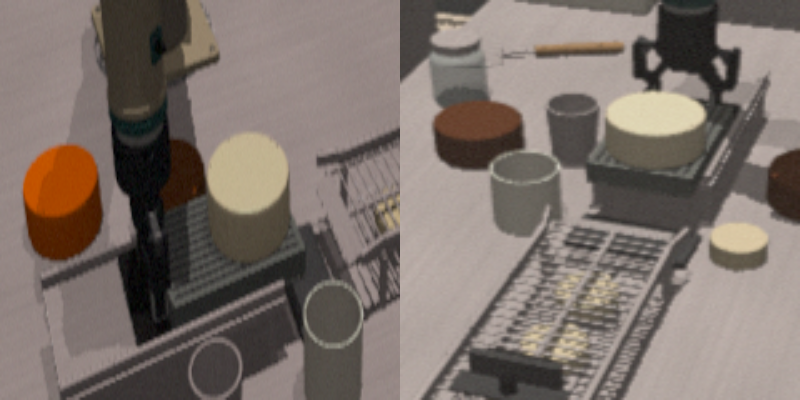

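Call:
move_arm:
  steps:
    - [0,0,0,0.0001,0.004,0,0.07]
    - [0,0,0,0.0001,0.006,0,0.07]
    - [0,0,0,0.0001,0.007,0,0.07]
    - [0,0,0,0.0001,0.007,0,0.07]
    - [0,0,0,0.0001,0.007,0,0.07]

```text
clock: 6.75
eef_pos: [534.7, -117.6, 71.5]
tool_rot: [3.138, 0.002, 1.549]
force: [-0.0, -4.7, 11.4]
width: 70.0
gripper_force: 5.9
```

Call:
move_arm:
  steps:
    - [0,0,0,0.0001,0.006,-0.0001,0.07]
    - [0,0,0,0.0001,0.006,-0.0001,0.07]
    - [0,0,0,0.0001,0.006,0,0.07]
    - [0,0,0,0.0001,0.006,0,0.07]
    - [0,0,0,0.0001,0.006,0,0.07]

```text
clock: 7.25
eef_pos: [535.3, -87.8, 71.5]
tool_rot: [3.138, 0.002, 1.549]
force: [0.2, -4.8, 13.1]
width: 70.0
gripper_force: 6.7
```

Call:
move_arm:
  steps:
    - [0,0,0,0.0001,0.006,0,0.07]
    - [0,0,0,0.0001,0.006,0,0.07]
    - [0,0,0,0.0001,0.006,0,0.07]
    - [0,0,0,0.0001,0.006,0,0.07]
    - [0,0,0,0.0001,0.005,0,0.07]

```text
clock: 7.75
eef_pos: [535.8, -58.6, 71.4]
tool_rot: [3.138, 0.002, 1.549]
force: [0.7, -5.9, 13.3]
width: 70.3
gripper_force: 6.9
```

Call:
move_arm:
  steps:
    - [0,0,0,0.0001,0.005,0,0.07]
    - [0,0,0,0.0001,0.005,0,0.07]
    - [0,0,0,0.0001,0.005,0,0.07]
    - [0,0,0,0.0001,0.005,0,0.07]
    - [0,0,0,0.0001,0.005,0,0.07]

```text
clock: 8.25
eef_pos: [536.2, -33.8, 71.4]
tool_rot: [3.138, 0.002, 1.549]
force: [-0.5, -5.5, 14.4]
width: 69.9
gripper_force: 7.2
```

```bash
python3 - <<'E'
from h import *
for cam in ["scene","side"]:
    im,d=eyes.get_image(cam); cv2.imwrite(f"pics/{cam}2.png",im)
    for n in ["tray_nose","tray_ledge","cheese"]:
        for r in finder.pinpoint(cam,n)[:2]: print(cam,n,round(r["confidence"],2),np.round(w(cam,r["location"])))
s=telemetry.read_state();print(s["eef_pos"],s["force"],s["clock"])
a,b=cv2.imread("pics/scene2.png")[130:270,150:390],cv2.imread("pics/side2.png")[120:290,190:340]
cv2.imwrite("pics/c2.png",np.hstack([cv2.resize(x,(400,400)) for x in(a,b)]))
E
```

```text
scene tray_nose 0.89 [542. 180.  88.]
scene tray_ledge 0.83 [536. -50.  83.]
scene tray_ledge 0.22 [530.  27.  -0.]
scene cheese 0.74 [345. -70.  -1.]
scene cheese 0.65 [ 283. -231.    3.]
side tray_nose 0.9 [535. 178.  84.]
side tray_ledge 0.98 [533. -46.  80.]
side cheese 0.81 [530. 118. 106.]
side cheese 0.67 [803. -80.  -3.]
[536.25841516 -32.52247031  71.41201761] [-0.29501209 -3.3493631  14.33823757] 8.65
```

View pics/c2.png

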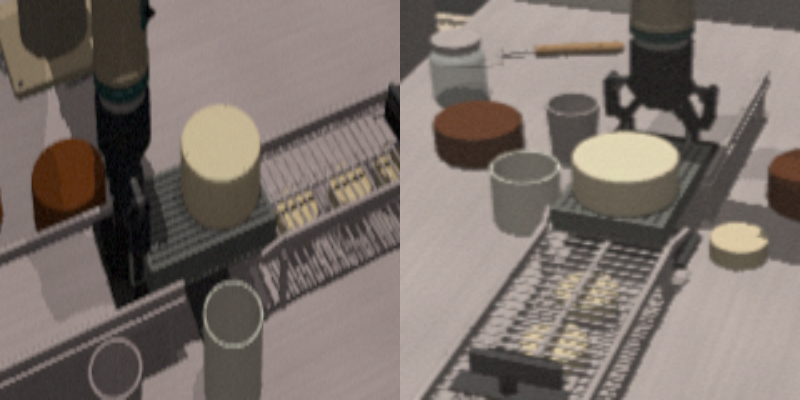

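Call:
move_arm:
  steps:
    - [0,0,0,0.0001,0.004,0.0003,0.07]
    - [0,0,0,0.0001,0.005,0.0004,0.07]
    - [0,0,0,0.0001,0.005,0.0005,0.07]
    - [0,0,0,0.0001,0.005,0.0006,0.07]
    - [0,0,0,0.0001,0.005,0.0006,0.07]

```text
clock: 9.15
eef_pos: [535.9, -8.8, 73.0]
tool_rot: [3.14, 0.001, 1.549]
force: [0.6, -2.6, 6.9]
width: 69.9
gripper_force: 3.2
```

Call:
move_arm:
  steps:
    - [0,0,0,0.0001,0.005,0.0006,0.07]
    - [0,0,0,0.0001,0.005,0.0005,0.07]
    - [0,0,0,0.0001,0.005,0,0.07]
    - [0,0,0,0.0001,0.004,0,0.07]
    - [0,0,0,0.0001,0.004,0,0.07]

```text
clock: 9.65
eef_pos: [535.8, 15.2, 73.4]
tool_rot: [-3.141, 0.0, 1.55]
force: [0.2, -2.7, 4.9]
width: 69.7
gripper_force: 2.4
```

Call:
move_arm:
  steps:
    - [0,0,0,0.0001,0.004,0.0006,0.07]
    - [0,0,0,0.0001,0.004,0.0008,0.07]
    - [0,0,0,0.0001,0.004,0.0008,0.07]
    - [0,0,0,0.0001,0.004,0.0008,0.07]
    - [0,0,0,0.0001,0.004,0.0005,0.07]

```text
clock: 10.15
eef_pos: [535.9, 35.6, 76.7]
tool_rot: [-3.141, -0.0, 1.55]
force: [0.1, -1.5, -0.7]
width: 70.1
gripper_force: 0.9
```

Call:
move_arm:
  steps:
    - [0,0,0,0.0001,0.005,0,0.07]
    - [0,0,0,0.0001,0.005,0,0.07]
    - [0,0,0,0.0001,0.005,0,0.07]
    - [0,0,0,0.0001,0.005,0,0.07]
    - [0,0,0,0.0001,0.005,0,0.07]

```text
clock: 10.65
eef_pos: [536.8, 60.5, 76.9]
tool_rot: [-3.141, -0.0, 1.55]
force: [0.9, -1.7, -1.0]
width: 70.0
gripper_force: 0.9
```

Call:
move_arm:
  steps:
    - [0,0,0,0.0001,0.005,0,0.07]
    - [0,0,0,0.0001,0.005,0,0.07]
    - [0,0,0,0.0001,0.005,0,0.07]
    - [0,0,0,0.0001,0.005,0,0.07]
    - [0,0,0,0.0001,0.005,0,0.07]

```text
clock: 11.15
eef_pos: [537.4, 85.4, 76.9]
tool_rot: [3.142, -0.0, 1.55]
force: [-0.4, -2.2, 0.1]
width: 70.0
gripper_force: 1.0
```

```bash
python3 - <<'E'
from h import *
for cam in ["scene","side"]:
    im,d=eyes.get_image(cam); cv2.imwrite(f"pics/{cam}3.png",im)
    for n in ["tray_nose","tray_ledge","cheese","stop"]:
        for r in finder.pinpoint(cam,n)[:2]: print(cam,n,round(r["confidence"],2),np.round(w(cam,r["location"])))
s=telemetry.read_state();print(s["eef_pos"],s["force"],s["clock"])
a,b=cv2.imread("pics/scene3.png")[130:270,190:430],cv2.imread("pics/side3.png")[130:320,180:350]
cv2.imwrite("pics/c3.png",np.hstack([cv2.resize(x,(400,400)) for x in(a,b)]))
E
```

```text
scene tray_nose 0.67 [538. 297.  84.]
scene cheese 0.95 [349. -70.   1.]
scene cheese 0.82 [ 281. -229.    4.]
scene stop 0.64 [544. 424.  73.]
side tray_nose 0.6 [535. 294.  85.]
side tray_nose 0.2 [533. 174.  66.]
side tray_ledge 0.83 [536.  71.  77.]
side cheese 0.89 [ 284. -232.   -1.]
side cheese 0.87 [801. -82.   3.]
side stop 0.97 [542. 423.  67.]
[537.38511839  84.95718581  76.94831927] [ 0.14090715  0.52268044 -0.77129214] 11.65
```

View pics/c3.png

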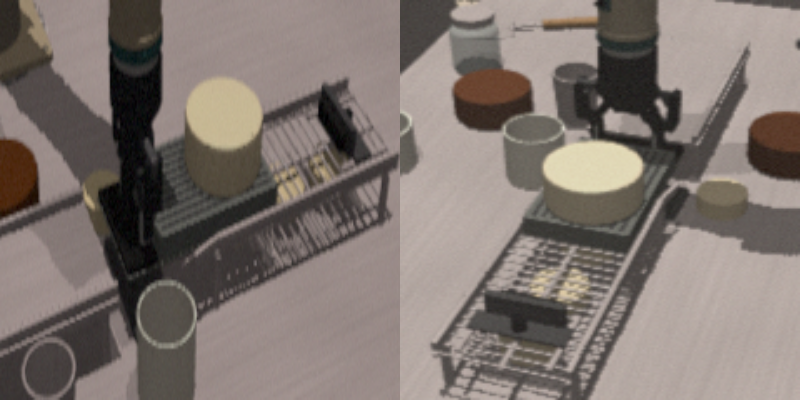

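Call:
move_arm:
  steps:
    - [0,0,0,0.0001,0.004,0,0.07]
    - [0,0,0,0.0001,0.006,0,0.07]
    - [0,0,0,0.0001,0.006,0,0.07]
    - [0,0,0,0.0001,0.006,0,0.07]
    - [0,0,0,0.0001,0.006,0,0.07]

```text
clock: 12.15
eef_pos: [537.8, 113.7, 76.9]
tool_rot: [-3.142, -0.0, 1.55]
force: [-0.1, -2.2, 0.4]
width: 70.0
gripper_force: 1.1
```

Call:
move_arm:
  steps:
    - [0,0,0,0.0001,0.006,0,0.07]
    - [0,0,0,0.0001,0.006,0,0.07]
    - [0,0,0,0.0001,0.006,0,0.07]
    - [0,0,0,0.0001,0.006,0,0.07]
    - [0,0,0,0.0001,0.006,0,0.07]

```text
clock: 12.65
eef_pos: [538.3, 143.5, 76.9]
tool_rot: [-3.141, -0.0, 1.55]
force: [-1.1, -3.2, -0.4]
width: 70.1
gripper_force: 1.0
```

Call:
move_arm:
  steps:
    - [0,0,0,0.0001,0.006,0,0.07]
    - [0,0,0,0.0001,0.006,0,0.07]
    - [0,0,0,0.0001,0.006,0,0.07]
    - [0,0,0,0.0001,0.006,0,0.07]
    - [0,0,0,0.0001,0.006,0,0.07]

```text
clock: 13.15
eef_pos: [538.7, 173.5, 76.9]
tool_rot: [-3.141, 0.0, 1.55]
force: [0.0, -1.7, -1.0]
width: 70.0
gripper_force: 1.0
```

Call:
move_arm:
  steps:
    - [0,0,0,0.0001,0.005,0,0.07]
    - [0,0,0,0.0001,0.005,0,0.07]
    - [0,0,0,0.0001,0.005,0,0.07]
    - [0,0,0,0.0001,0.005,0,0.07]
    - [0,0,0,0.0001,0.003,0,0.07]

```text
clock: 13.65
eef_pos: [539.3, 196.8, 76.9]
tool_rot: [-3.142, -0.0, 1.55]
force: [0.0, -1.9, -1.0]
width: 69.9
gripper_force: 0.9
```

```bash
python3 - <<'E'
from h import *
im,d=eyes.get_image("scene"); cv2.imwrite("pics/scene4.png",im)
P=cloud("scene",d).reshape(-1,3)
q=P[(abs(P[:,0]-543)<48)&(P[:,1]>385)&(P[:,1]<520)&(P[:,2]>85)&(P[:,2]<115)]
print(len(q),np.histogram(q[:,1],bins=np.arange(385,521,5)))
for r in finder.pinpoint("scene","tray_nose")[:2]: print(r["confidence"],w("scene",r["location"]))
s=telemetry.read_state();print(s["eef_pos"],s["force"],s["clock"])
E
```

```text
304 (array([ 9,  3, 10,  8, 10,  0,  0,  0,  6, 53, 32, 61, 60, 38,  2,  0,  4,
        7,  1,  0,  0,  0,  0,  0,  0,  0,  0]), array([385, 390, 395, 400, 405, 410, 415, 420, 425, 430, 435, 440, 445,
       450, 455, 460, 465, 470, 475, 480, 485, 490, 495, 500, 505, 510,
       515, 520]))
0.69 [543.00582408 410.32885944  83.33333814]
[539.37265775 197.18787575  76.97998443] [-0.97479773 -0.45584129  0.81235334] 13.75
```

Call:
move_arm:
  steps:
    - [0,0,0,0.0001,0.003,0,0.07]
    - [0,0,0,0,0.003,0,0.07]
    - [0,0,0,0,0.003,0,0.07]
    - [0,0,0,0,0.002,0,0.07]
    - [0,0,0,0,0.0015,0,0.07]

```text
clock: 14.25
eef_pos: [539.5, 208.7, 77.0]
tool_rot: [3.141, -0.0, 1.55]
force: [0.1, -2.0, 1.2]
width: 70.4
gripper_force: 1.1
```

Call:
move_arm:
  steps:
    - [0,0,0,0,0.0012,0,0.07]
    - [0,0,0,0,0.0012,0,0.07]
    - [0,0,0,0,0.0012,0,0.07]
    - [0,0,0,0,0.0012,0,0.07]

```text
clock: 14.65
eef_pos: [539.5, 213.3, 77.0]
tool_rot: [3.141, 0.0, 1.55]
force: [0.4, -2.7, 1.5]
width: 70.1
gripper_force: 1.2
```

Call:
move_arm:
  steps:
    - [0,0,0,0,0.001,0,0.07]
    - [0,0,0,0,0.001,0,0.07]
    - [0,0,0,0,0.001,0,0.07]
    - [0,0,0,0,0.001,0,0.07]

```text
clock: 15.05
eef_pos: [539.5, 217.4, 77.0]
tool_rot: [3.141, -0.0, 1.55]
force: [0.2, -3.3, 2.5]
width: 69.8
gripper_force: 1.3
```

Call:
move_arm:
  steps:
    - [0,0,0,0,0.001,0,0.07]
    - [0,0,0,0,0.001,0,0.07]
    - [0,0,0,0,0.001,0,0.07]

```text
clock: 15.35
eef_pos: [539.5, 220.3, 76.9]
tool_rot: [3.142, 0.0, 1.55]
force: [0.6, -4.2, 2.2]
width: 70.2
gripper_force: 1.8
```

Call:
move_arm:
  steps:
    - [0,0,0,0,0.001,0,0.07]
    - [0,0,0,0,0.001,0,0.07]
    - [0,0,0,0,0.001,0,0.07]

```text
clock: 15.65
eef_pos: [539.5, 221.7, 76.9]
tool_rot: [-3.141, 0.002, 1.549]
force: [-0.4, -7.6, 3.7]
width: 69.9
gripper_force: 3.6
```

Call:
move_arm:
  steps:
    - [0,0,0,0,0.0005,0,0.07]
    - [0,0,0,0,0,0,0.07]

```text
clock: 15.85
eef_pos: [539.5, 221.8, 76.9]
tool_rot: [-3.141, 0.003, 1.549]
force: [0.7, -6.8, 4.0]
width: 70.2
gripper_force: 3.4
```

```bash
python3 - <<'E'
from h import *
s=telemetry.read_state();print(s["eef_pos"],s["force"])
for cam in ["scene","side"]:
    im,d=eyes.get_image(cam); cv2.imwrite(f"pics/{cam}5.png",im)
    for n in ["tray_nose","tray_ledge","cheese"]:
        for r in finder.pinpoint(cam,n)[:2]: print(cam,n,round(r["confidence"],2),np.round(w(cam,r["location"])))
a,b=cv2.imread("pics/scene5.png")[110:250,250:450],cv2.imread("pics/side5.png")[170:320,190:340]
cv2.imwrite("pics/c5.png",np.hstack([cv2.resize(x,(400,400)) for x in(a,b)]))
E
```

```text
[539.49122754 221.78448031  76.9183335 ] [ 0.65033919 -6.80866908  3.96216466]
scene tray_nose 0.95 [541. 435.  85.]
scene tray_nose 0.7 [535. 309.  66.]
scene tray_ledge 0.88 [536. 205.  83.]
scene cheese 0.94 [536. 368. 103.]
scene cheese 0.9 [800. -76.   5.]
side tray_nose 0.96 [536. 432.  85.]
side tray_ledge 0.94 [536. 207.  79.]
side cheese 0.91 [ 285. -233.    1.]
side cheese 0.82 [533. 368. 106.]
```

View pics/c5.png

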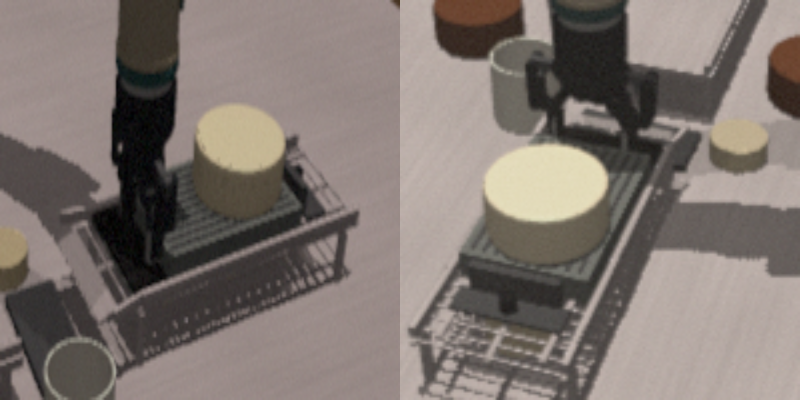

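Call:
move_arm:
  steps:
    - [0,0,0,0,-0.001,0,0.07]
    - [0,0,0,0,-0.001,0.0003,0.07]
    - [0,0,0,0,-0.002,0.001,0.07]
    - [0,0,0,0,-0.004,0.002,0.07]
    - [0,0,0,0,-0.005,0.005,0.07]

```text
clock: 16.75
eef_pos: [538.9, 211.7, 85.1]
tool_rot: [-3.141, -0.001, 1.551]
force: [-0.9, 0.6, 0.6]
width: 70.0
gripper_force: 0.0
```

Call:
move_arm:
  steps:
    - [0,0,0,0,0,0.015,0.07]
    - [0,0,0,0,0,0.03,0.07]
    - [0,0,0,0,0,0.04,0.07]
    - [0,0,0,0,0,0.04,0.07]
    - [0,0,0,0,0,0,0.07]

```text
clock: 17.25
eef_pos: [543.0, 212.2, 216.2]
tool_rot: [3.131, -0.005, 1.55]
force: [-0.2, 0.5, -0.2]
width: 69.9
gripper_force: 0.0
```

```bash
python3 - <<'E'
from h import *
s=telemetry.read_state();print(s["eef_pos"],s["force"],s["clock"])
for cam in ["scene","side"]:
    im,d=eyes.get_image(cam)
    for n in ["tray_nose","tray_ledge","cheese","stop","mould_a","beaker","small_cheese"]:
        for r in finder.pinpoint(cam,n)[:2]: print(cam,n,round(r["confidence"],2),np.round(w(cam,r["location"])))
E
```

```text
[543.02010049 212.18120558 216.24057686] [-0.20870153  0.51198807 -0.24346193] 17.25
scene tray_nose 0.82 [543. 431.  83.]
scene tray_ledge 0.66 [536. 206.  81.]
scene cheese 0.78 [799. -77.   5.]
scene cheese 0.77 [540. 369. 103.]
scene stop 0.82 [544. 426.  70.]
scene stop 0.3 [677.  74.   3.]
scene mould_a 0.8 [676.  73.   2.]
scene beaker 0.9 [ 680. -101.   -1.]
scene small_cheese 0.68 [412.  82.  -0.]
side tray_nose 0.69 [538. 431.  84.]
side tray_ledge 0.95 [538. 208.  77.]
side cheese 0.92 [536. 370. 105.]
side cheese 0.92 [ 280. -234.   -3.]
side stop 0.59 [541. 426.  68.]
side stop 0.27 [673.  69.   1.]
side mould_a 0.58 [675.  68.   2.]
side beaker 0.89 [ 677. -104.    2.]
side small_cheese 0.82 [407.  80.  -4.]
```

Nose about 5 mm into the stop's range, bystanders unmoved, arm clear.

```bash
python3 -c "
from cell import ctrl
print(ctrl.finish_job())"
```

```text
the job is handed in; nothing more can be done
None
```

I pushed the tray across the gap and up against the stop with about 7 N at the fingers. Its nose now sits about 5 mm into the stop's range with the cheese still in place, the bystanders have not moved, and the arm is clear; the job is handed in, but no verdict was returned.

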